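Set out the nutrunner sockets by size

ROBOT

A 6-joint arm with a two-finger parallel gripper is mounted at the origin on the work surface. World frame = base frame: x ahead of the robot, y to its left, z up, the work surface at z = 0. Lengths are in mm, angles in degrees, forces in N, time in s.
With the tool pointing down it reaches from about 350 to 850 mm from the base axis. Payload 8.1 kg.
Tool frame: the origin (TCP) lies at the very end of the fingers, on their centre line; the grasp point (between the pads) lies 19 mm behind it; z points along the fingers, y is the direction in which the jaws open and shut (so a half turn about z gives the same grasp; the last joint's range is limited). The gripper opens to 85 mm and grips with 20 to 120 N. Pads are 22 mm wide; open, the fingers measure 114 mm over their backs; the gripper's body (76 mm by 85 mm) begins 54 mm behind the grasp point. The pads swing forward as they close: fully open they stand 13 mm farther back than shut.
Start: joints at [65.008, 7.471, 85.268, -0, 87.261, -4.893], TCP at [206.168, 563.471, 231.292] pointing down, gripper open.
Joint ranges: [-169.43, 169.43], [-51.17, 129.36], [1.28, 143.12], [-76.62, 256.62], [0, 156.53], [-152.29, 152.29]. Speed limits (degrees/s): [136.94, 136.94, 159.86, 180, 180, 180].

INTERFACE

Orientations are given as [roll, pitch, yaw] about the fixed x, y, z axes, in that order (R = Rz(yaw) Ry(pitch) Rx(roll)).
In Python, from bench import r, eyes gives the robot as it stands. The module is installed in compiled form; this text tells all that it offers.
- The arm moves only by the tool play_rows, never from a script. Its argument "deltas" is a list of rows, each a list of 3 entries, a list of its own where there are three numbers: the shift along the tool's x, y, z in m, then the turn, a rotation vector about the tool's x, y, z in rad, then the closure, from 0 (fully open) to 1 (shut). A call has 1 to 8 rows; each row shifts and turns the pose as measured when the row begins, along the tool's axes as they then stand; what a row does not reach is not made up. A row lasts 1/8 s, in which the tool goes at most 62.5 mm and 10.7 degrees, less where a joint would pass 70% of its speed; a pose out of reach is approached as far as the arm can. A call with a gripper value outside its range is refused whole. The fingers move at their own pace and stop on an object; "force" is the grip in N (left out, the last holds). Time passes only in rows, so rows that do not move let the fingers close. It gives the time, the measured TCP pose, the force and the opening at its end, in the units of the state.
- r.sense(): the state, without advancing time (a new reading comes with each control period).
- eyes.snapshot(name): name is "scene" or "top" or "wrist"; returns the picture (420x560x3 uint8, red, green, blue); there is no depth.
- eyes.get_calibration(name): a dict with "mtx" (3x3 intrinsics, pixels), "D" ([k1, k2, p1, p2, k3] as OpenCV has them; the pictures are not rectified), "R" (3x3) and "t" (3): a world point X has camera coordinates R X + t; the wrist camera has in their place "T_tool_cam" (4x4, takes a point from camera to tool coordinates, whose origin is the TCP and whose axes are the flange's). Camera axes: x right, y down, z forward; pixel columns grow to the right and rows downward; lengths in mm; the calibration is good to about 2 mm. A picture is of the moment at which its call begins: read the wrist's pose just before it. get_calibration takes no time and is no camera call.
- r.hand_in(): hands the job in, once; it reports no verdict.
The state is a dict: "time": time; "joint_pos": joint angles; "qd": joint speeds; "joint_efforts": joint torques, N m; "tool_pos": TCP position; "tcp_rot": TCP orientation; "ft_force": force on the tool from outside, world axes, zero at the start; "wrist_torque": the same for the moment, N m; "finger_gap": finger opening in mm.
Only numpy, scipy, OpenCV 4.12 (cv2) and the standard library are available. Lean on these libraries where they do the work, as an engineer would, in place of code of your own. Each camera call takes 0.05 s, during which the arm holds its last target. There are 200 camera calls.

TASK

Set the four loose steel sockets out on the strip for the next motor, one to each black rubber pad, in order of size: the smallest on the pad nearest the grey motor cover, the largest at the far end next to the blue screw tray. Stand each one upright, hexagon up as it is now, centred on its pad, and leave the motor cover and the screw tray where they are.

Things in the scene. Friction and masses are not known exactly. Their poses are not given: they have to be found in the camera images.
- socket_24_mid (a point): the smallest of four bright steel hexagon sockets: a plain upright cylinder 24 mm in outer diameter and 38 mm tall, about 90 g, loose, standing on the bench on its drive end with the dark 14 mm hexagon hole up. The point is on its axis, half-way up (19 mm above its underside); z is the axis, up. It may be gripped across at any yaw.
- socket_32_mid (a point): the second smallest of four bright steel hexagon sockets: a plain upright cylinder 32 mm in outer diameter and 42 mm tall, about 170 g, loose, standing on the bench on its drive end with the dark 21 mm hexagon hole up. The point is on its axis, half-way up (21 mm above its underside); z is the axis, up. It may be gripped across at any yaw.
- socket_40_mid (a point): the second largest of four bright steel hexagon sockets: a plain upright cylinder 40 mm in outer diameter and 46 mm tall, about 280 g, loose, standing on the bench on its drive end with the dark 27 mm hexagon hole up. The point is on its axis, half-way up (23 mm above its underside); z is the axis, up. It may be gripped across at any yaw.
- socket_48_mid (a point): the largest of four bright steel hexagon sockets: a plain upright cylinder 48 mm in outer diameter and 50 mm tall, about 420 g, loose, standing on the bench on its drive end with the dark 34 mm hexagon hole up. The point is on its axis, half-way up (25 mm above its underside); z is the axis, up. It may be gripped across at any yaw.
- pad_1: black rubber rest pad, a disc 58 mm in diameter and 2 mm thick, one of four alike in a straight row 75 mm apart on a fixed flat aluminium strip (340 x 74 mm, 6 mm thick, yellow lines along both long edges). Origin at the centre of the pad's underside, 6 mm above the bench, so the rubber's top is 8 mm above the bench. Its y axis runs along the row, its x axis across the strip. Which pad stands where in the row changes.
- pad_2: black rubber rest pad, a disc 58 mm in diameter and 2 mm thick, one of four alike in a straight row 75 mm apart on a fixed flat aluminium strip (340 x 74 mm, 6 mm thick, yellow lines along both long edges). Origin at the centre of the pad's underside, 6 mm above the bench, so the rubber's top is 8 mm above the bench. Its y axis runs along the row, its x axis across the strip. Which pad stands where in the row changes.
- pad_3: black rubber rest pad, a disc 58 mm in diameter and 2 mm thick, one of four alike in a straight row 75 mm apart on a fixed flat aluminium strip (340 x 74 mm, 6 mm thick, yellow lines along both long edges). Origin at the centre of the pad's underside, 6 mm above the bench, so the rubber's top is 8 mm above the bench. Its y axis runs along the row, its x axis across the strip. Which pad stands where in the row changes.
- pad_4: black rubber rest pad, a disc 58 mm in diameter and 2 mm thick, one of four alike in a straight row 75 mm apart on a fixed flat aluminium strip (340 x 74 mm, 6 mm thick, yellow lines along both long edges). Origin at the centre of the pad's underside, 6 mm above the bench, so the rubber's top is 8 mm above the bench. Its y axis runs along the row, its x axis across the strip. Which pad stands where in the row changes.
- motor_cover: grey ribbed cast motor end cover with four brass-coloured bolts, round, 124 mm in diameter and 74 mm high, 2 kg, standing loose on the bench just beyond one end of the strip, about 160, 235, 310 and 385 mm from the four pads; which end changes. Origin at the centre of its underside. To be left alone.
- screw_tray: open blue plastic tray holding brass screws, 100 x 110 mm and 45 mm high, loose on the bench just beyond the other end of the strip. Origin at the centre of its underside. To be left alone.
There are look-alikes about, which are no part of the job. Leave any yellow look-alike of the part that bears socket_48_mid alone.

How it is judged (in metres and radians):
At the end, for the whole second after the job is handed in: Each socket stands upright (within 0.1 rad) and at rest on its own pad, within 12 mm of the pad's centre and at the height of one that stands on the rubber (4 mm either way), in order of size from the smallest on the pad nearest the motor cover to the largest on the pad farthest from it (((horizontal distance between socket_24_mid and pad_1 below 0.012 m and horizontal distance between motor_cover and pad_1 between 0 and 0.2 m) or (horizontal distance between socket_24_mid and pad_2 below 0.012 m and horizontal distance between motor_cover and pad_2 between 0 and 0.2 m) or (horizontal distance between socket_24_mid and pad_3 below 0.012 m and horizontal distance between motor_cover and pad_3 between 0 and 0.2 m) or (horizontal distance between socket_24_mid and pad_4 below 0.012 m and horizontal distance between motor_cover and pad_4 between 0 and 0.2 m)) and ((horizontal distance between socket_32_mid and pad_1 below 0.012 m and horizontal distance between motor_cover and pad_1 between 0.2 and 0.274 m) or (horizontal distance between socket_32_mid and pad_2 below 0.012 m and horizontal distance between motor_cover and pad_2 between 0.2 and 0.274 m) or (horizontal distance between socket_32_mid and pad_3 below 0.012 m and horizontal distance between motor_cover and pad_3 between 0.2 and 0.274 m) or (horizontal distance between socket_32_mid and pad_4 below 0.012 m and horizontal distance between motor_cover and pad_4 between 0.2 and 0.274 m)) and ((horizontal distance between socket_40_mid and pad_1 below 0.012 m and horizontal distance between motor_cover and pad_1 between 0.274 and 0.349 m) or (horizontal distance between socket_40_mid and pad_2 below 0.012 m and horizontal distance between motor_cover and pad_2 between 0.274 and 0.349 m) or (horizontal distance between socket_40_mid and pad_3 below 0.012 m and horizontal distance between motor_cover and pad_3 between 0.274 and 0.349 m) or (horizontal distance between socket_40_mid and pad_4 below 0.012 m and horizontal distance between motor_cover and pad_4 between 0.274 and 0.349 m)) and ((horizontal distance between socket_48_mid and pad_1 below 0.012 m and horizontal distance between motor_cover and pad_1 between 0.349 and 0.45 m) or (horizontal distance between socket_48_mid and pad_2 below 0.012 m and horizontal distance between motor_cover and pad_2 between 0.349 and 0.45 m) or (horizontal distance between socket_48_mid and pad_3 below 0.012 m and horizontal distance between motor_cover and pad_3 between 0.349 and 0.45 m) or (horizontal distance between socket_48_mid and pad_4 below 0.012 m and horizontal distance between motor_cover and pad_4 between 0.349 and 0.45 m)) and height (world z) of socket_24_mid between 0.023 and 0.031 m and angle between each of socket_24_mid, socket_32_mid, socket_40_mid, socket_48_mid's own z axis and vertical below 0.1 rad and linear speed of each of socket_24, socket_32, socket_40, socket_48 below 0.02 m/s and height (world z) of socket_32_mid between 0.025 and 0.033 m and height (world z) of socket_40_mid between 0.027 and 0.035 m and height (world z) of socket_48_mid between 0.029 and 0.037 m); the robot touches nothing.
It fails at once if the motor cover is shifted by more than 20 mm (distance of motor_cover from where it was at the start of the episode above 0.02 m).
It fails at once if the screw tray is shifted by more than 20 mm (distance of screw_tray from where it was at the start of the episode above 0.02 m).
It also fails if it takes over 96 s, if anything falls off the work surface, if the arm or the gripper's body presses on something with over 40 N, if the wrist force passes 120 N, or if a joint passes its speed limit or range.

## Working session

There is one attempt and no reset: what is moved stays moved. The work goes in short steps, Python scripts to look and compute and a tool call to move; the robot and the scene stay as the last step left them, time stands still between calls to the robot, and variables do not carry over. Pictures are saved under pics/ and viewed, about 12 in all and at most 16, crops included, and the job is handed in when it is done.

Besides the shell and the picture viewer there is one more tool, called as name(argument=value, ...), one argument or row to a line, values as JSON. play_rows: Moves the arm, as the interface text tells. Its arguments: {"type":"object","properties":{"deltas":{"type":"array"},"force":{"type":"number"}},"required":["deltas"]}

```bash
mkdir -p pics
cat > h.py <<'E'
import numpy as np, cv2
from scipy.spatial.transform import Rotation as Ro
from bench import r, eyes
def snap(cam,fn):
    s=r.sense(); im=eyes.snapshot(cam); cv2.imwrite('pics/'+fn,im[:,:,::-1]); return s,im
def ray(cam,uv,z,s=None):
    c=eyes.get_calibration(cam); K=np.array(c['mtx'],float); D=np.array(c['D'],float)
    p=cv2.undistortPoints(np.array([[uv]],float),K,D)[0,0]; d=np.array([p[0],p[1],1.])
    if cam=='wrist':
        T=np.array(c['T_tool_cam']); R=Ro.from_euler('xyz',s['tcp_rot'],degrees=True).as_matrix()
        o=R@T[:3,3]+s['tool_pos']; d=R@T[:3,:3]@d
    else:
        R=np.array(c['R']); o=-R.T@np.array(c['t']); d=R.T@d
    return o+d*(z-o[2])/d[2]
def proj(cam,X):
    c=eyes.get_calibration(cam)
    return cv2.projectPoints(np.array([X],float),cv2.Rodrigues(np.array(c['R']))[0],np.array(c['t'],float),np.array(c['mtx'],float),np.array(c['D'],float))[0][0,0]
E
python3 - <<'E'
from h import *
s,_=snap('top','top0.png'); snap('scene','scene0.png'); print(s)
E
```

```text
{'time': 0.0, 'joint_pos': array([ 6.50077534e+01,  7.51817572e+00,  8.53291118e+01,  2.25530305e-03,
        8.72608154e+01, -4.89241622e+00]), 'qd': array([ 0.107505  ,  0.03817466,  0.03990452, -0.05533849,  0.05615376,
        0.0492424 ]), 'joint_efforts': array([ 6.35672623e-04, -5.69393742e+01, -5.00555348e+01, -1.58427383e-04,
        1.45829382e-02,  1.00303151e-05]), 'tool_pos': array([205.92164968, 562.97510503, 230.21405065]), 'tcp_rot': array([-1.79892483e+02, -1.14638764e-02,  1.59900049e+02]), 'ft_force': array([ 0.24956473, -0.27689174,  0.63741556]), 'wrist_torque': array([-0.04199998,  0.00476518,  0.03464149]), 'finger_gap': 85.45684910354387}
```

View pics/top0.png

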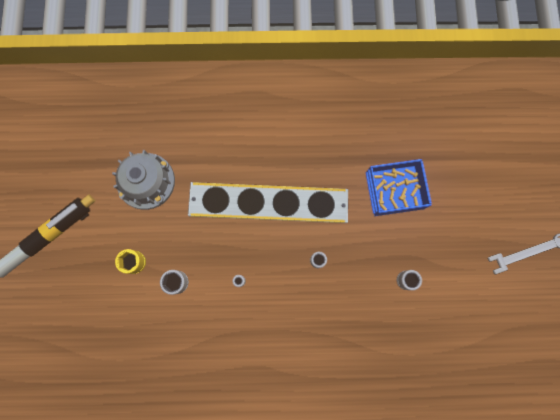

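View pics/scene0.png

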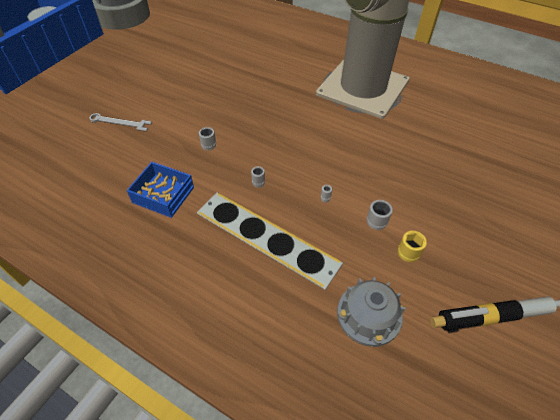

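The top view shows the motor cover at about (144,180), the tray at (398,188), and pads at (216,200), (251,201), (286,203) and (321,204). The sockets are at (173,282) for 48, (411,280) for 40, (319,259) for 32 and (238,281) for 24; the yellow decoy is at (130,261). I'll refine these with blob fits.

Run:
```python
from h import *
im=cv2.imread('pics/top0.png')
g=cv2.cvtColor(im,cv2.COLOR_BGR2GRAY)
def dark(u,v,w,th=45):
    sub=g[v-w:v+w+1,u-w:u+w+1]; m=(sub<th).astype(np.uint8)
    n,l,st,c=cv2.connectedComponentsWithStats(m); i=1+np.argmax(st[1:,4]); return c[i]+[u-w,v-w],st[i,4]
for u,v in [(216,200),(251,201),(286,203),(321,204)]:
    c,a=dark(u,v,17); print('pad',c,a,ray('top',c,8).round(1))
for n,u,v,w,h in [('48',173,282,14,50),('40',411,280,12,46),('32',319,259,9,42),('24',238,281,7,38)]:
    c,a=dark(u,v,w,70); print(n,c,a,ray('top',c,h).round(1))
print('cover',ray('top',(148,184),0),'tray',ray('top',(399,188),30))
T=eyes.get_calibration('wrist'); print(np.array(T['T_tool_cam']).round(3),T['mtx'])
crop=im[240:300,110:430]; cv2.imwrite('pics/c1.png',cv2.resize(crop,None,fx=2.5,fy=2.5,interpolation=cv2.INTER_CUBIC))
```

```text
Traceback (most recent call last):
ValueError: attempt to get argmax of an empty sequence
```

Run:
```python
from h import *
im=cv2.imread('pics/top0.png')
g=cv2.cvtColor(im,cv2.COLOR_BGR2GRAY)
print(im.shape,g[201,216],g[282,173],g[280,411],g[259,319],g[281,238])
def dark(u,v,w):
    sub=g[v-w:v+w+1,u-w:u+w+1]; t,m=cv2.threshold(sub,0,1,cv2.THRESH_BINARY_INV+cv2.THRESH_OTSU)
    n,l,st,c=cv2.connectedComponentsWithStats(m); i=l[w,w]; return c[i]+[u-w,v-w],st[i,4]
def sat(u,v,w):  # steel = unsaturated
    sub=im[v-w:v+w+1,u-w:u+w+1].astype(int); m=((sub.max(2)-sub.min(2))<22).astype(np.uint8)
    n,l,st,c=cv2.connectedComponentsWithStats(m); i=1+np.argmax(st[1:,4]); b=st[i]; return (b[0]+(b[2]-1)/2+u-w,b[1]+(b[3]-1)/2+v-w),b
for u,v in [(216,200),(251,201),(286,203),(321,204)]:
    c,a=dark(u,v,15); print('pad',c,a,ray('top',c,8).round(1))
for n,u,v,w,h in [('48',173,282,18,50),('40',411,280,16,46),('32',319,259,13,42),('24',238,281,11,38)]:
    c,a=dark(u,v,w//2); print(n,c,a,ray('top',c,h).round(1)); c,b=sat(u,v,w); print('  rim',c,b,ray('top',c,h).round(1))
print('cover',ray('top',(148,184),0),'tray',ray('top',(399,188),30))
T=eyes.get_calibration('wrist'); print(np.array(T['T_tool_cam']).round(3),T['mtx'])
```

```text
(420, 560, 3) 56 54 55 56 53
pad [215.25268817 199.61827957] 558 [620.1 147.1   8. ]
pad [250.35125448 201.14695341] 558 [615.5  72.5   8. ]
pad [285.50909091 202.53090909] 550 [611.2  -2.1   8. ]
pad [320.76       204.19090909] 550 [606.3 -76.9   8. ]
48 [171.74632353 281.76838235] 272 [448.9 225.1  50. ]
  rim (np.float64(173.5), np.float64(281.5)) [  5   6  28  24 540] [449.4 221.6  50. ]
40 [411.5        279.72619048] 168 [ 444.  -247.3   46. ]
  rim (np.float64(409.0), np.float64(279.5)) [  2   6  25  20 394] [ 444.6 -242.3   46. ]
32 [318.59139785 259.22580645] 93 [488.1 -65.   42. ]
  rim (np.float64(318.5), np.float64(259.5)) [  5   6  16  16 204] [487.6 -64.8  42. ]
24 [237.97560976 280.58536585] 41 [449.   96.4  38. ]
  rim (np.float64(238.5), np.float64(280.5)) [  6   5  12  12 114] [449.2  95.4  38. ]
cover [658.64227057 293.70539722   0.        ] tray [ 633.70660028 -239.43619505   30.        ]
[[-1.00000e-03 -9.54000e-01 -2.99000e-01  7.67740e+01]
 [ 1.00000e+00 -1.00000e-03  0.00000e+00 -1.62500e+00]
 [-1.00000e-03 -2.99000e-01  9.54000e-01 -1.42874e+02]
 [ 0.00000e+00  0.00000e+00  0.00000e+00  1.00000e+00]] [[331.68713213   0.         278.59402899]
 [  0.         331.68713213 209.14557518]
 [  0.           0.           1.        ]]
```

play_rows(
  deltas=[
    [[0, 0, 0], [0, 0, 0.183], 0],
    [[0, 0, 0], [0, 0, 0.183], 0],
    [[0, 0, 0], [0, 0, 0.183], 0],
    [[0, 0, 0], [0, 0, 0.183], 0],
    [[0, 0, 0], [0, 0, 0.183], 0],
    [[0, 0, 0], [0, 0, 0.183], 0],
    [[0, 0, 0], [0, 0, 0.183], 0],
    [[0, 0, 0], [0, 0, 0], 0],
  ],
  force=40,
)

```text
time: 1.1
tool_pos: [204.8, 560.5, 225.1]
tcp_rot: [-179.8, 0.6, 84.7]
ft_force: [-0.2, -0.7, 0.2]
finger_gap: 85.4
```

```bash
cat >> h.py <<'E'
def go(x,y,z,yaw=86.5):
    s=r.sense(); R=Ro.from_euler('xyz',s['tcp_rot'],degrees=True)
    d=R.inv().apply(np.array([x,y,z])-s['tool_pos'])
    q=(R.inv()*Ro.from_euler('xyz',[180,0,yaw],degrees=True)).as_rotvec()
    print('t',round(s['time'],2),'pos',s['tool_pos'].round(1),s['tcp_rot'].round(1),'f',s['ft_force'].round(1),'gap',round(s['finger_gap'],1),'\n delta mm',d.round(1),'rot',q.round(4))
E
python3 -c "
from h import *
go(449,225,150)"
```

```text
t 1.1 pos [204.8 560.5 225.1] [-179.8    0.6   84.7] f [-0.2 -0.7  0.2] gap 85.4 
 delta mm [-310.9  274.3   77.3] rot [-0.0038  0.0101 -0.0308]
```

play_rows(
  deltas=[
    [[-0.044, 0.039, 0.008], [0, 0, -0.01], 0],
    [[-0.044, 0.039, 0.008], [0, 0, -0.01], 0],
    [[-0.044, 0.039, 0.008], [0, 0, -0.01], 0],
    [[-0.044, 0.039, 0.008], [0, 0, 0], 0],
    [[-0.044, 0.039, 0.008], [0, 0, 0], 0],
    [[-0.044, 0.039, 0.008], [0, 0, 0], 0],
    [[-0.044, 0.039, 0.008], [0, 0, 0], 0],
    [[0, 0, 0], [0, 0, 0], 0],
  ],
)

```text
time: 2.1
tool_pos: [466.8, 228.2, 167.8]
tcp_rot: [-179.7, 0.6, 89.1]
ft_force: [-0.3, 0.6, -0.4]
finger_gap: 85.4
```

```bash
python3 -c "
from h import *
go(449,225,120); snap('wrist','w1.png')"
```

```text
t 2.1 pos [466.8 228.2 167.8] [-179.7    0.6   89.1] f [-0.3  0.6 -0.4] gap 85.4 
 delta mm [ -3.  -17.5  47.9] rot [-0.0042  0.0099  0.045 ]
```

View pics/w1.png

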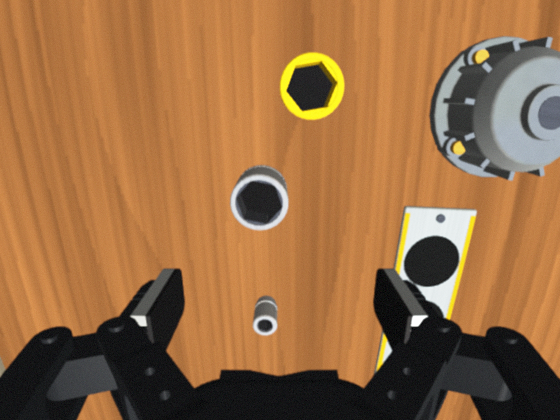

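The wrist view shows the 48 hole at (260,202), the 24 hole at (264,325), the first pad at (432,261), and the yellow decoy at (311,86).

```bash
python3 -c "
from h import *
s=r.sense()
print(ray('wrist',(260,202),50,s),ray('wrist',(264,325),38,s),ray('wrist',(432,261),8,s))
p=ray('wrist',(260,202),50,s); go(p[0],p[1],60)"
```

```text
[449.24097078 228.49562317  50.        ] [447.96855151  98.68452712  38.        ] [620.33274665 150.39208488   8.        ]
t 2.15 pos [465.9 229.8 168.1] [-179.7    0.5   89.1] f [-0.   0.4  0.4] gap 85.2 
 delta mm [ -0.6 -16.1 108.2] rot [-0.0045  0.0091  0.046 ]
```

play_rows(
  deltas=[
    [[-0.002, -0.016, 0.04], [-0.004, 0.009, 0.045], 0],
    [[0, 0, 0.04], [0, 0, 0], 0],
    [[0, 0, 0.04], [0, 0, 0], 0],
    [[0, 0, 0], [0, 0, 0], 0],
  ],
)

```text
time: 2.65
tool_pos: [447.9, 231.7, 47.0]
tcp_rot: [179.9, -0.2, 87.4]
ft_force: [0.1, 1.1, 0.9]
finger_gap: 85.5
```

```bash
python3 -c "
from h import *
go(449,226.5,7)"
```

```text
t 2.65 pos [447.9 231.7  47. ] [179.9  -0.2  87.4] f [0.1 1.1 0.9] gap 85.5 
 delta mm [-5.3  1.3 40. ] rot [ 0.0013 -0.0029  0.0152]
```

play_rows(
  deltas=[
    [[-0.005, 0.001, 0.02], [0, 0, 0.015], 0],
    [[0, 0, 0.02], [0, 0, 0], 0],
    [[0, 0, 0], [0, 0, 0], 0],
  ],
)

```text
time: 3.02
tool_pos: [451.2, 230.7, 12.3]
tcp_rot: [179.6, -0.4, 87.0]
ft_force: [-0.3, -0.5, 0.4]
finger_gap: 85.4
```

```bash
python3 -c "
from h import *
go(449,226.5,7)"
```

```text
t 3.02 pos [451.2 230.7  12.3] [179.6  -0.4  87. ] f [-0.3 -0.5  0.4] gap 85.4 
 delta mm [-4.3 -2.   5.2] rot [ 0.0069 -0.0062  0.0085]
```

play_rows(
  deltas=[
    [[-0.004, -0.001, 0.004], [0, 0, 0], 0],
    [[0, 0, 0], [0, 0, 0], 0.0],
    [[0, 0, 0], [0, 0, 0], 1],
    [[0, 0, 0], [0, 0, 0], 1],
    [[0, 0, 0], [0, 0, 0], 1],
    [[0, 0, 0], [0, 0, 0], 1],
    [[0, 0, 0], [0, 0, 0], 1],
    [[0, 0, 0], [0, 0, 0], 1],
  ],
  force=50,
)

```text
time: 4.03
tool_pos: [452.5, 228.5, 13.5]
tcp_rot: [179.3, -0.5, 87.1]
ft_force: [-1.7, 0.9, 2.5]
finger_gap: 47.4
```

```bash
python3 -c "
from h import *
go(449,226.5,120)"
```

```text
t 4.03 pos [452.5 228.5  13.5] [179.3  -0.5  87.1] f [-1.7  0.9  2.5] gap 47.4 
 delta mm [  -1.2   -2.1 -106.6] rot [ 0.012  -0.0091  0.0108]
```

play_rows(
  deltas=[
    [[0, 0, -0.05], [0.01, -0.008, 0.01], 1],
    [[0, 0, -0.05], [0, 0, 0], 1],
    [[-0.048, 0.027, 0], [0, 0, 0], 1],
    [[-0.048, 0.027, 0], [0, 0, 0], 1],
    [[-0.048, 0.027, 0], [0, 0, 0], 1],
    [[-0.048, 0.027, 0], [0, 0, 0], 1],
    [[-0.048, 0.027, 0], [0, 0, 0], 1],
    [[-0.048, 0.027, 0], [0, 0, 0], 1],
  ],
)

```text
time: 5.03
tool_pos: [594.7, -75.1, 107.9]
tcp_rot: [-179.5, 0.1, 87.0]
ft_force: [0.8, 1.0, -3.8]
finger_gap: 46.6
```

```bash
python3 -c "
from h import *
go(606.3,-74.5,50)"
```

```text
t 5.03 pos [594.7 -75.1 107.9] [-1.795e+02  1.000e-01  8.700e+01] f [ 0.8  1.  -3.8] gap 46.6 
 delta mm [ 1.4 12.  57.8] rot [-0.0085  0.0018  0.0086]
```

play_rows(
  deltas=[
    [[0.001, 0.012, 0.028], [-0.008, 0, 0.008], 1],
    [[0, 0, 0.03], [0, 0, 0], 1],
    [[0, 0, 0], [0, 0, 0], 1],
    [[0, 0, 0], [0, 0, 0], 1],
  ],
)

```text
time: 5.52
tool_pos: [606.3, -80.5, 45.3]
tcp_rot: [-179.8, 0.2, 86.1]
ft_force: [-0.5, 0.2, -5.3]
finger_gap: 46.7
```

```bash
python3 -c "
from h import *
go(606.3,-74.5,23); snap('wrist','w2.png')
for i in range(3): go(606.3,-74.5,23); eyes.snapshot('wrist')"
```

```text
t 5.53 pos [606.3 -80.5  45.3] [-179.8    0.2   86.1] f [-0.5  0.2 -5.3] gap 46.7 
 delta mm [ 6.1 -0.3 22.3] rot [-0.0037  0.0027 -0.0063]
t 5.58 pos [605.9 -80.4  45.2] [-179.8    0.2   86.2] f [-0.5  0.7 -6. ] gap 46.9 
 delta mm [ 6.   0.1 22.1] rot [-0.0044  0.0027 -0.0061]
t 5.62 pos [606.3 -80.4  45.6] [-179.8    0.2   86.2] f [ 0.1  0.3 -5.1] gap 47.2 
 delta mm [ 6.  -0.3 22.6] rot [-0.0034  0.0028 -0.006 ]
t 5.67 pos [606.7 -80.4  46. ] [-179.9    0.2   86.2] f [ 0.5  0.5 -5.8] gap 46.8 
 delta mm [ 6.  -0.7 23. ] rot [-0.0024  0.0029 -0.0059]
```

View pics/w2.png

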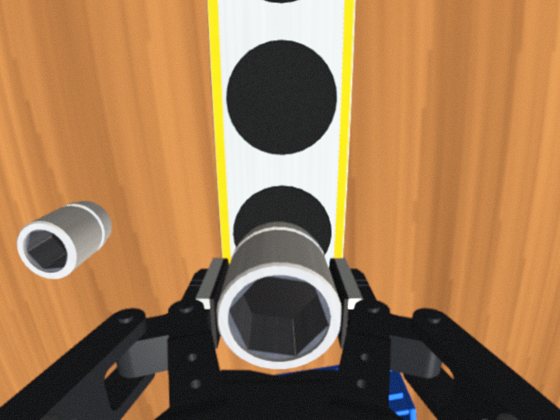

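The wrist view shows the 48 held at rim centre (281,314). Pad 3 is centred at (281,97), with its edges at rows 40 and 154, and the upper edge of pad 4 is at (282,186).

```bash
python3 -c "
from h import *
s=r.sense()
for n,uv,z in [('sock',(281,314),82),('p3t',(281,40),8),('p3b',(281,154),8),('p3c',(281,97),8),('p4t',(282,186),8)]: print(n,ray('wrist',uv,z,s).round(1))"
```

```text
sock [607.3 -80.4  82. ]
p3t [614.7  26.4   8. ]
p3b [610.9 -30.8   8. ]
p3c [612.9  -1.1   8. ]
p4t [610.3 -48.8   8. ]
```

play_rows(
  deltas=[
    [[0.003, 0, 0.011], [0, 0, -0.005], 1],
    [[0, 0, 0.008], [0, 0, 0], 1],
    [[0, 0, 0], [0, 0, 0], 1],
    [[0, 0, 0], [0, 0, 0], 1],
  ],
)

```text
time: 6.22
tool_pos: [608.0, -77.0, 27.4]
tcp_rot: [180.0, 0.2, 86.5]
ft_force: [0.4, 0.5, -5.7]
finger_gap: 47.0
```

```bash
python3 -c "
from h import *
go(607.3,-77.4,22)"
```

```text
t 6.22 pos [608.  -77.   27.4] [180.    0.2  86.5] f [ 0.4  0.5 -5.7] gap 47.0 
 delta mm [-0.5 -0.6  5.4] rot [0.0004 0.0033 0.0003]
```

play_rows(
  deltas=[
    [[0, 0, 0.004], [0, 0, 0], 1],
    [[0, 0, 0], [0, 0, 0], 1],
    [[0, 0, 0.001], [0, 0, 0], 1],
    [[0, 0, 0], [0, 0, 0], 1],
  ],
)

```text
time: 6.72
tool_pos: [608.2, -77.2, 22.4]
tcp_rot: [179.9, 0.2, 86.5]
ft_force: [-0.4, -0.8, -5.1]
finger_gap: 46.7
```

```bash
python3 -c "
from h import *
go(607.3,-77.4,22)"
```

```text
t 6.72 pos [608.2 -77.2  22.4] [179.9   0.2  86.5] f [-0.4 -0.8 -5.1] gap 46.7 
 delta mm [-0.3 -0.9  0.4] rot [0.0009 0.0034 0.0001]
```

play_rows(
  deltas=[
    [[0, 0, 0.001], [0, 0, 0], 1],
    [[0, 0, 0], [0, 0, 0], 1],
  ],
)

```text
time: 6.98
tool_pos: [608.6, -77.3, 21.8]
tcp_rot: [179.9, 0.2, 86.5]
ft_force: [0.1, -0.3, -5.0]
finger_gap: 46.8
```

play_rows(
  deltas=[
    [[0, 0, 0.001], [0, 0, 0], 1],
    [[0, 0, 0], [0, 0, 0], 1],
  ],
)

```text
time: 7.22
tool_pos: [608.8, -77.4, 21.8]
tcp_rot: [179.9, 0.2, 86.5]
ft_force: [-0.5, 0.1, -4.9]
finger_gap: 46.9
```

play_rows(
  deltas=[
    [[0, 0, 0.002], [0, 0, 0], 1],
    [[0, 0, 0], [0, 0, 0], 1],
  ],
)

```text
time: 7.48
tool_pos: [609.2, -77.7, 21.9]
tcp_rot: [179.9, 0.2, 86.5]
ft_force: [0.2, 0.4, -4.6]
finger_gap: 46.8
```

play_rows(
  deltas=[
    [[0, 0, 0.002], [0, 0, 0], 1],
    [[0, 0, 0], [0, 0, 0], 1],
  ],
)

```text
time: 7.72
tool_pos: [609.5, -78.0, 21.8]
tcp_rot: [179.8, 0.3, 86.5]
ft_force: [0.3, 1.2, -5.4]
finger_gap: 47.1
```

play_rows(
  deltas=[
    [[0, 0, 0.003], [0, 0, 0], 1],
    [[0, 0, 0.001], [0, 0, 0], 1],
  ],
)

```text
time: 7.98
tool_pos: [609.8, -78.2, 21.6]
tcp_rot: [179.8, 0.3, 86.5]
ft_force: [-5.6, 2.1, 5.0]
finger_gap: 47.1
```

```bash
python3 -c "
from h import *
go(608,-77.4,20); snap('scene','s1.png')
im=cv2.imread('pics/s1.png')[140:290,120:340]; cv2.imwrite('pics/s1c.png',cv2.resize(im,None,fx=3.5,fy=3.5,interpolation=cv2.INTER_CUBIC))"
```

```text
t 7.97 pos [609.8 -78.2  21.6] [179.8   0.3  86.5] f [-5.6  2.1  5. ] gap 47.1 
 delta mm [ 0.7 -1.9  1.6] rot [0.0027 0.0049 0.0005]
```

View pics/s1c.png

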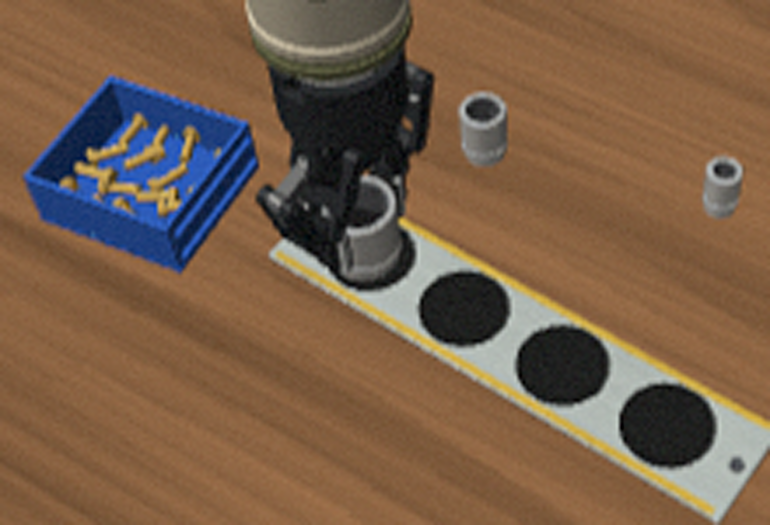

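The scene crop shows the 48 standing centred on the pad nearest the tray, and the wrist force shows contact. Releasing.

play_rows(
  deltas=[
    [[0, 0, 0], [0, 0, 0], 0.5],
    [[0, 0, 0], [0, 0, 0], 0],
    [[0, 0, 0], [0, 0, 0], 0],
    [[0, 0, -0.02], [0, 0, 0], 0],
    [[0, 0, -0.05], [0, 0, 0], 0],
    [[0, 0, -0.05], [0, 0, 0], 0],
    [[0, 0, -0.03], [0, 0, 0], 0],
    [[0, 0, 0], [0, 0, 0], 0],
  ],
)

```text
time: 9.02
tool_pos: [611.6, -77.9, 182.6]
tcp_rot: [179.4, 0.4, 86.5]
ft_force: [-0.5, -0.0, 0.5]
finger_gap: 85.2
```

```bash
python3 -c "
from h import *
go(444,-246,150)"
```

```text
t 9.03 pos [611.6 -77.9 182.6] [179.4   0.4  86.5] f [-0.5 -0.   0.5] gap 85.2 
 delta mm [-177.7 -157.4   32.1] rot [0.0105 0.0062 0.0004]
```

play_rows(
  deltas=[
    [[-0.036, -0.032, 0.01], [0.01, 0.006, 0], 0],
    [[-0.036, -0.032, 0.01], [0, 0, 0], 0],
    [[-0.036, -0.032, 0.01], [0, 0, 0], 0],
    [[-0.036, -0.032, 0.01], [0, 0, 0], 0],
    [[-0.036, -0.032, 0.01], [0, 0, 0], 0],
    [[0, 0, 0], [0, 0, 0], 0],
    [[0, 0, 0], [0, 0, 0], 0],
  ],
)

```text
time: 9.9
tool_pos: [435.5, -251.2, 128.8]
tcp_rot: [180.0, -0.1, 86.6]
ft_force: [0.3, 0.2, 0.2]
finger_gap: 85.4
```

```bash
python3 -c "
from h import *
go(444,-246,50); s,im=snap('wrist','w3.png')"
```

```text
t 9.9 pos [ 435.5 -251.2  128.8] [ 1.80e+02 -1.00e-01  8.66e+01] f [0.3 0.2 0.2] gap 85.4 
 delta mm [ 5.6  8.1 78.8] rot [ 0.0005 -0.0012  0.0014]
```

View pics/w3.png

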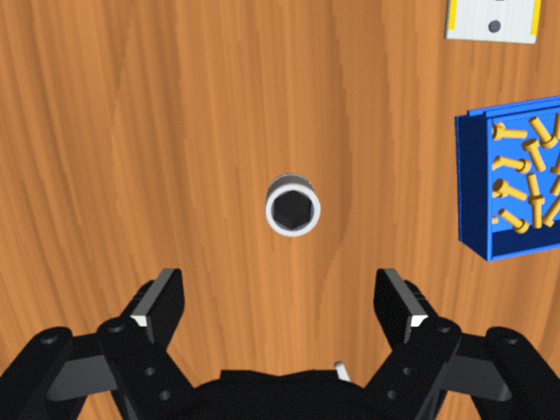

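The wrist view shows the 40's rim centre at (293,208), with the tray well clear of the fingers.

```bash
python3 -c "
from h import *
s=r.sense(); p=ray('wrist',(293,208),46,s); print(p); go(p[0],p[1],9)"
```

```text
[ 445.3755085  -246.14854602   46.        ]
t 9.95 pos [ 435.5 -251.   128.7] [-1.80e+02 -1.00e-01  8.66e+01] f [-0.7 -1.   0.1] gap 85.2 
 delta mm [  5.2   9.6 119.7] rot [-0.     -0.0011  0.0021]
```

play_rows(
  deltas=[
    [[0.005, 0.01, 0.035], [0, 0, 0], 0],
    [[0, 0, 0.04], [0, 0, 0], 0],
    [[0, 0, 0.025], [0, 0, 0], 0],
    [[0, 0, 0], [0, 0, 0], 0],
    [[0, 0, 0], [0, 0, 0], 0],
  ],
)

```text
time: 10.58
tool_pos: [452.2, -243.5, 29.1]
tcp_rot: [179.7, 0.1, 87.1]
ft_force: [-0.2, 0.5, 0.8]
finger_gap: 85.9
```

```bash
python3 -c "
from h import *
go(445,-246,9)"
```

```text
t 10.57 pos [ 452.2 -243.5   29.1] [1.797e+02 1.000e-01 8.710e+01] f [-0.2  0.5  0.8] gap 85.9 
 delta mm [-2.8 -7.2 20.1] rot [0.0052 0.0009 0.0096]
```

play_rows(
  deltas=[
    [[-0.003, -0.007, 0.012], [0, 0, 0.005], 0],
    [[0, 0, 0.009], [0, 0, 0], 0],
    [[0, 0, 0], [0, 0, 0], 0],
    [[0, 0, 0], [0, 0, 0], 0],
  ],
)

```text
time: 11.08
tool_pos: [446.6, -247.5, 9.5]
tcp_rot: [179.5, 0.2, 86.8]
ft_force: [0.2, 0.7, 0.7]
finger_gap: 85.6
```

```bash
python3 -c "
from h import *
go(445,-246,9)"
```

```text
t 11.07 pos [ 446.6 -247.5    9.5] [179.5   0.2  86.8] f [0.2 0.7 0.7] gap 85.6 
 delta mm [ 1.4 -1.7  0.5] rot [0.0091 0.0033 0.0044]
```

play_rows(
  deltas=[
    [[0.001, -0.001, 0], [0.009, 0.003, 0], 0.3],
    [[0, 0, 0], [0, 0, 0], 1],
    [[0, 0, 0], [0, 0, 0], 1],
    [[0, 0, 0], [0, 0, 0], 1],
    [[0, 0, 0], [0, 0, 0], 1],
    [[0, 0, 0], [0, 0, 0], 1],
    [[0, 0, 0], [0, 0, 0], 1],
  ],
)

```text
time: 11.95
tool_pos: [446.2, -246.8, 10.4]
tcp_rot: [180.0, 0.0, 86.8]
ft_force: [-0.2, -0.3, -0.2]
finger_gap: 38.8
```

play_rows(
  deltas=[
    [[0, 0, -0.05], [0, 0, 0], 1],
    [[0, 0, -0.05], [0, 0, 0], 1],
    [[0, 0, 0], [0, 0, 0], 1],
  ],
)

```text
time: 12.32
tool_pos: [444.5, -245.6, 110.8]
tcp_rot: [-179.8, -0.1, 86.7]
ft_force: [0.4, -0.4, -1.9]
finger_gap: 39.2
```

```bash
python3 -c "
from h import *
go(611.8,-2.2,110)"
```

```text
t 12.32 pos [ 444.5 -245.6  110.8] [-1.798e+02 -1.000e-01  8.670e+01] f [ 0.4 -0.4 -1.9] gap 39.2 
 delta mm [252.5 153.2   0.7] rot [-0.0036 -0.0018  0.0043]
```

play_rows(
  deltas=[
    [[0.051, 0.031, 0], [0, 0, 0], 1],
    [[0.051, 0.031, 0], [0, 0, 0], 1],
    [[0.051, 0.031, 0], [0, 0, 0], 1],
    [[0.051, 0.031, 0], [0, 0, 0], 1],
    [[0.051, 0.031, 0], [0, 0, 0], 1],
    [[0, 0, 0], [0, 0, 0], 1],
    [[0, 0, 0], [0, 0, 0], 1],
  ],
)

```text
time: 13.2
tool_pos: [612.6, 7.1, 97.8]
tcp_rot: [-179.0, -0.1, 86.5]
ft_force: [-0.2, -0.6, -2.7]
finger_gap: 38.9
```

```bash
python3 -c "
from h import *
go(611.8,-2.2,40)"
```

```text
t 13.2 pos [612.6   7.1  97.8] [-1.79e+02 -1.00e-01  8.65e+01] f [-0.2 -0.6 -2.7] gap 38.9 
 delta mm [-9.5  0.8 57.7] rot [-0.0174 -0.002   0.0003]
```

play_rows(
  deltas=[
    [[-0.0095, 0.001, 0.028], [-0.017, -0.002, 0], 1],
    [[0, 0, 0.028], [0, 0, 0], 1],
    [[0, 0, 0], [0, 0, 0], 1],
    [[0, 0, 0], [0, 0, 0], 1],
  ],
)

```text
time: 13.7
tool_pos: [609.6, -6.7, 39.1]
tcp_rot: [-179.8, 0.0, 86.2]
ft_force: [0.4, 0.9, -2.5]
finger_gap: 38.9
```

```bash
python3 -c "
from h import *
go(611.8,-2.2,19); snap('wrist','w4.png')"
```

```text
t 13.7 pos [609.6  -6.7  39.1] [-179.8    0.    86.2] f [ 0.4  0.9 -2.5] gap 38.9 
 delta mm [ 4.7  2.  20.1] rot [-0.0029  0.0008 -0.0044]
```

View pics/w4.png

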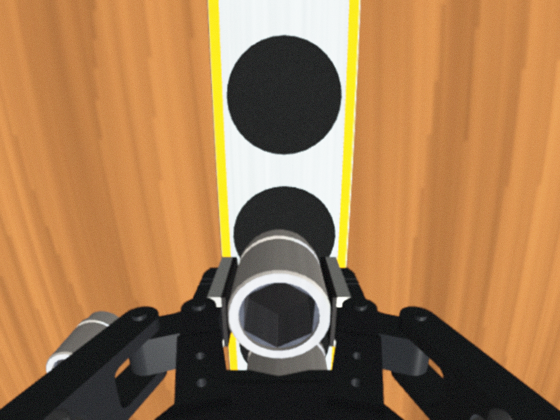

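The wrist view shows the 40 held at rim centre (280,314). Pad 2's edges are at rows 36 and 154 at column 284, and the upper edge of pad 3 is at (285,186).

```bash
python3 -c "
from h import *
s=r.sense()
for n,uv,z in [('sock',(280,314),75),('p2t',(284,36),8),('p2b',(284,154),8),('p3t',(285,186),8)]: print(n,ray('wrist',uv,z,s).round(1))"
```

```text
sock [609.5  -6.5  75. ]
p2t [618.4 100.8   8. ]
p2b [614.9  44.    8. ]
p3t [614.3  26.8   8. ]
```

play_rows(
  deltas=[
    [[0.0045, 0.002, 0.01], [0, 0, 0], 1],
    [[0, 0, 0.007], [0, 0, 0], 1],
    [[0, 0, 0], [0, 0, 0], 1],
    [[0, 0, 0], [0, 0, 0], 1],
  ],
)

```text
time: 14.25
tool_pos: [613.6, -2.2, 23.4]
tcp_rot: [180.0, 0.0, 86.3]
ft_force: [0.0, 0.7, -3.2]
finger_gap: 39.4
```

```bash
python3 -c "
from h import *
go(612,-2.2,19)"
```

```text
t 14.25 pos [613.6  -2.2  23.4] [180.    0.   86.3] f [ 0.   0.7 -3.2] gap 39.4 
 delta mm [-0.1 -1.6  4.4] rot [ 0.0006  0.0008 -0.0043]
```

play_rows(
  deltas=[
    [[0, -0.002, 0.003], [0, 0, 0], 1],
    [[0, 0, 0.002], [0, 0, 0], 1],
    [[0, 0, 0], [0, 0, 0], 1],
  ],
)

```text
time: 14.62
tool_pos: [611.7, -2.0, 18.5]
tcp_rot: [179.9, 0.1, 86.3]
ft_force: [-0.8, 0.1, -2.4]
finger_gap: 39.1
```

play_rows(
  deltas=[
    [[0, 0, 0.003], [0, 0, 0], 1],
    [[0, 0, 0], [0, 0, 0], 1],
  ],
)

```text
time: 14.88
tool_pos: [612.3, -2.1, 19.2]
tcp_rot: [179.9, 0.1, 86.3]
ft_force: [-1.3, -0.8, -2.7]
finger_gap: 39.0
```

play_rows(
  deltas=[
    [[0, 0, 0.003], [0, 0, 0], 1],
    [[0, 0, 0.002], [0, 0, 0], 1],
  ],
)

```text
time: 15.12
tool_pos: [613.0, -2.1, 18.3]
tcp_rot: [179.9, 0.1, 86.3]
ft_force: [-13.6, 0.8, 21.1]
finger_gap: 38.8
```

Contact confirmed. Next: release, rise, and head for the 32.

play_rows(
  deltas=[
    [[0, 0, 0], [0, 0, 0], 0.6],
    [[0, 0, 0], [0, 0, 0], 0],
    [[0, 0, 0], [0, 0, 0], 0],
    [[0, 0, -0.02], [0, 0, 0], 0],
    [[0, 0, -0.05], [0, 0, 0], 0],
    [[0, 0, -0.05], [0, 0, 0], 0],
    [[0, 0, 0], [0, 0, 0], 0],
  ],
)

```text
time: 16.0
tool_pos: [613.7, -2.1, 145.7]
tcp_rot: [179.7, 0.1, 86.3]
ft_force: [0.8, -0.1, 0.7]
finger_gap: 85.5
```

```bash
python3 -c "
from h import *
go(488.5,-64.5,110)"
```

```text
t 16.0 pos [613.7  -2.1 145.7] [1.797e+02 1.000e-01 8.630e+01] f [ 0.8 -0.1  0.7] gap 85.5 
 delta mm [ -70.4 -121.1   35.2] rot [ 0.0052  0.0013 -0.0039]
```

play_rows(
  deltas=[
    [[-0.023, -0.04, 0.005], [0.005, 0, -0.004], 0],
    [[-0.023, -0.04, 0.01], [0, 0, 0], 0],
    [[-0.023, -0.039, 0.01], [0, 0, 0], 0],
    [[0, 0, 0], [0, 0, 0], 0],
    [[0, 0, 0], [0, 0, 0], 0],
  ],
)

```text
time: 16.62
tool_pos: [488.4, -65.0, 122.4]
tcp_rot: [179.8, 0.1, 86.5]
ft_force: [0.0, -0.6, 0.1]
finger_gap: 85.8
```

```bash
python3 -c "
from h import *
go(488.5,-64.5,60)
s,im=snap('wrist','w5.png')
cv2.imwrite('pics/w5c.png',im[100:330,150:430,::-1])"
```

```text
t 16.62 pos [488.4 -65.  122.4] [1.798e+02 1.000e-01 8.650e+01] f [ 0.  -0.6  0.1] gap 85.8 
 delta mm [ 0.6 -0.2 62.4] rot [0.0043 0.0017 0.0008]
```

View pics/w5c.png

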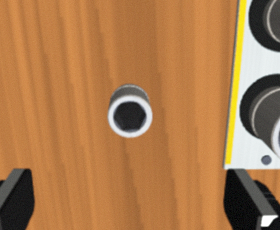

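The crop shows the 32's rim centre at (130,116), which is (280,216) in the full picture.

```bash
python3 -c "
from h import *
s=r.sense(); p=ray('wrist',(280,216),42,s); print(p); go(p[0],p[1],7)"
```

```text
[488.89644018 -64.87861172  42.        ]
t 16.68 pos [488.3 -64.8 122.2] [1.798e+02 1.000e-01 8.660e+01] f [ 0.8 -0.2  0. ] gap 84.8 
 delta mm [  0.2   0.2 115.2] rot [0.0035 0.0017 0.0012]
```

play_rows(
  deltas=[
    [[0, 0, 0.04], [0.003, 0, 0], 0],
    [[0, 0, 0.04], [0, 0, 0], 0],
    [[0, 0, 0.015], [0, 0, 0], 0],
    [[0, 0, 0], [0, 0, 0], 0],
    [[0, 0, 0], [0, 0, 0], 0],
  ],
)

```text
time: 17.3
tool_pos: [496.1, -64.5, 30.2]
tcp_rot: [179.5, 0.2, 86.7]
ft_force: [-1.4, 0.4, 0.3]
finger_gap: 85.4
```

```bash
python3 -c "
from h import *
go(488.8,-64.8,8)"
```

```text
t 17.3 pos [496.1 -64.5  30.2] [179.5   0.2  86.7] f [-1.4  0.4  0.3] gap 85.4 
 delta mm [-0.7 -7.4 22.1] rot [0.0096 0.0028 0.0042]
```

play_rows(
  deltas=[
    [[-0.001, -0.007, 0.013], [0.008, 0.002, 0.004], 0],
    [[0, -0.001, 0.009], [0, 0, 0], 0],
    [[0, 0, 0], [0, 0, 0], 0],
    [[0, 0, 0], [0, 0, 0], 0],
  ],
)

```text
time: 17.8
tool_pos: [489.6, -65.6, 9.2]
tcp_rot: [179.7, 0.1, 86.5]
ft_force: [-0.1, 0.3, 0.2]
finger_gap: 85.3
```

```bash
python3 -c "
from h import *
go(488.8,-64.8,8)"
```

```text
t 17.8 pos [489.6 -65.6   9.2] [1.797e+02 1.000e-01 8.650e+01] f [-0.1  0.3  0.2] gap 85.3 
 delta mm [ 0.8 -0.8  1.2] rot [ 0.0051  0.0014 -0.0003]
```

play_rows(
  deltas=[
    [[0.001, -0.001, 0.002], [0.004, 0.001, 0], 0.3],
    [[0, 0, 0], [0, 0, 0], 1],
    [[0, 0, 0], [0, 0, 0], 1],
    [[0, 0, 0], [0, 0, 0], 1],
    [[0, 0, 0], [0, 0, 0], 1],
    [[0, 0, 0], [0, 0, 0], 1],
    [[0, 0, 0], [0, 0, 0], 1],
  ],
)

```text
time: 18.68
tool_pos: [489.3, -64.6, 7.9]
tcp_rot: [179.9, 0.0, 86.5]
ft_force: [0.8, -0.2, 0.0]
finger_gap: 30.9
```

play_rows(
  deltas=[
    [[0, 0, -0.05], [0, 0, 0], 1],
    [[0, 0, -0.05], [0, 0, 0], 1],
    [[0, 0, 0], [0, 0, 0], 1],
  ],
)

```text
time: 19.05
tool_pos: [487.2, -64.1, 108.4]
tcp_rot: [-179.9, -0.0, 86.5]
ft_force: [1.0, -0.0, -1.7]
finger_gap: 30.7
```

```bash
python3 -c "
from h import *
go(616.5,72.5,110)"
```

```text
t 19.05 pos [487.2 -64.1 108.4] [-179.9   -0.    86.5] f [ 1.  -0.  -1.7] gap 30.7 
 delta mm [144.3 120.7  -1.8] rot [-0.0025 -0.0002 -0.0002]
```

play_rows(
  deltas=[
    [[0.036, 0.03, -0.003], [0, 0, 0], 1],
    [[0.036, 0.03, 0], [0, 0, 0], 1],
    [[0.036, 0.03, 0], [0, 0, 0], 1],
    [[0.036, 0.03, 0], [0, 0, 0], 1],
    [[0, 0, 0], [0, 0, 0], 1],
    [[0, 0, 0], [0, 0, 0], 1],
  ],
)

```text
time: 19.8
tool_pos: [614.2, 75.5, 100.9]
tcp_rot: [-179.2, 0.1, 86.4]
ft_force: [0.1, -0.4, -1.9]
finger_gap: 31.0
```

```bash
python3 -c "
from h import *
go(616.5,72.5,40)"
```

```text
t 19.8 pos [614.2  75.5 100.9] [-1.792e+02  1.000e-01  8.640e+01] f [ 0.1 -0.4 -1.9] gap 31.0 
 delta mm [-2.8  3.4 60.9] rot [-0.0145  0.0014 -0.0023]
```

play_rows(
  deltas=[
    [[-0.003, 0.003, 0.03], [-0.014, 0, 0], 1],
    [[0, 0, 0.03], [0, 0, 0], 1],
    [[0, 0, 0], [0, 0, 0], 1],
    [[0, 0, 0], [0, 0, 0], 1],
  ],
)

```text
time: 20.3
tool_pos: [614.0, 69.0, 39.2]
tcp_rot: [-179.9, 0.1, 86.2]
ft_force: [-0.7, 0.9, -0.6]
finger_gap: 31.0
```

```bash
python3 -c "
from h import *
go(616.5,72.5,17); snap('wrist','w6.png')"
```

```text
t 20.3 pos [614.   69.   39.2] [-1.799e+02  1.000e-01  8.620e+01] f [-0.7  0.9 -0.6] gap 31.0 
 delta mm [ 3.7  2.3 22.2] rot [-0.0021  0.0022 -0.0055]
```

View pics/w6.png

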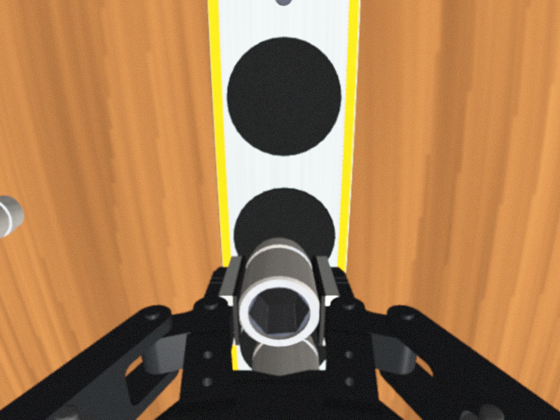

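The wrist view shows the 32 held at rim centre (280,312). Pad 1's edges are at rows 37 and 156 at column 284, and the upper edge of pad 2 is at (284,188).

```bash
python3 -c "
from h import *
s=r.sense()
for n,uv,z in [('sock',(280,312),73),('p1t',(284,37),8),('p1b',(284,156),8),('p2t',(284,188),8)]: print(n,ray('wrist',uv,z,s).round(1))"
```

```text
sock [613.9  68.7  73. ]
p1t [623.  175.9   8. ]
p1b [619.4 118.5   8. ]
p2t [618.3 101.3   8. ]
```

play_rows(
  deltas=[
    [[0.0035, 0.001, 0.01], [0, 0, 0], 1],
    [[0, 0, 0.008], [0, 0, 0], 1],
    [[0, 0, 0], [0, 0, 0], 1],
    [[0, 0, 0], [0, 0, 0], 1],
  ],
)

```text
time: 20.85
tool_pos: [616.9, 72.7, 22.6]
tcp_rot: [179.9, 0.1, 86.2]
ft_force: [0.6, 0.6, -1.0]
finger_gap: 30.7
```

```bash
python3 -c "
from h import *
go(616.5,72.3,16)"
```

```text
t 20.85 pos [616.9  72.7  22.6] [1.799e+02 1.000e-01 8.620e+01] f [ 0.6  0.6 -1. ] gap 30.7 
 delta mm [-0.4 -0.4  6.6] rot [ 0.0016  0.0019 -0.0054]
```

play_rows(
  deltas=[
    [[0, -0.001, 0.004], [0, 0, 0], 1],
    [[0, 0, 0.002], [0, 0, 0], 1],
  ],
)

```text
time: 21.1
tool_pos: [616.3, 72.8, 16.7]
tcp_rot: [179.9, 0.1, 86.2]
ft_force: [0.3, 0.1, -2.5]
finger_gap: 30.3
```

play_rows(
  deltas=[
    [[0, 0, 0.002], [0, 0, 0], 1],
    [[0, 0, 0.002], [0, 0, 0], 1],
  ],
)

```text
time: 21.35
tool_pos: [616.5, 72.7, 15.8]
tcp_rot: [179.9, 0.1, 86.2]
ft_force: [-13.3, -1.2, 22.1]
finger_gap: 31.1
```

Contact. Release and rise.

play_rows(
  deltas=[
    [[0, 0, 0], [0, 0, 0], 0.6],
    [[0, 0, 0], [0, 0, 0], 0],
    [[0, 0, 0], [0, 0, 0], 0],
    [[0, 0, -0.02], [0, 0, 0], 0],
    [[0, 0, -0.05], [0, 0, 0], 0],
    [[0, 0, -0.05], [0, 0, 0], 0],
    [[0, 0, 0], [0, 0, 0], 0],
  ],
)

```text
time: 22.22
tool_pos: [617.3, 73.0, 144.1]
tcp_rot: [179.7, 0.1, 86.2]
ft_force: [1.2, -0.3, -0.2]
finger_gap: 85.6
```

```bash
python3 -c "
from h import *
go(449,97.5,110)"
```

```text
t 22.23 pos [617.3  73.  144.1] [1.797e+02 1.000e-01 8.620e+01] f [ 1.2 -0.3 -0.2] gap 85.6 
 delta mm [  13.3 -169.7   33.2] rot [ 0.0053  0.0016 -0.0053]
```

play_rows(
  deltas=[
    [[0.003, -0.042, 0.005], [0.005, 0, -0.005], 0],
    [[0.003, -0.042, 0.005], [0, 0, 0], 0],
    [[0.003, -0.042, 0.005], [0, 0, 0], 0],
    [[0.003, -0.042, 0.005], [0, 0, 0], 0],
    [[0, 0, 0], [0, 0, 0], 0],
    [[0, 0, 0], [0, 0, 0], 0],
  ],
)

```text
time: 22.98
tool_pos: [446.5, 95.8, 125.5]
tcp_rot: [179.8, 0.1, 86.5]
ft_force: [0.6, -0.7, 0.0]
finger_gap: 85.6
```

```bash
python3 -c "
from h import *
go(449,97.5,60)
s,im=snap('wrist','w7.png')
cv2.imwrite('pics/w7c.png',im[100:330,150:430,::-1])"
```

```text
t 22.98 pos [446.5  95.8 125.5] [1.798e+02 1.000e-01 8.650e+01] f [ 0.6 -0.7  0. ] gap 85.6 
 delta mm [ 1.9  2.1 65.5] rot [ 0.0042  0.0011 -0.0005]
```

View pics/w7c.png

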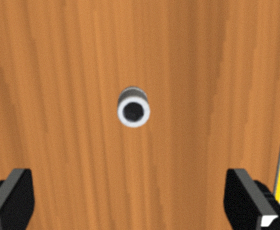

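The crop shows the 24's rim centre at (133,111), which is (283,211) in the full picture.

```bash
python3 -c "
from h import *
s=r.sense(); p=ray('wrist',(283,211),38,s); print(p); go(p[0],p[1],6)"
```

```text
[449.31700708  97.09861194  38.        ]
t 23.02 pos [446.4  95.8 125.3] [1.798e+02 1.000e-01 8.650e+01] f [-0.1 -0.5 -0.5] gap 85.5 
 delta mm [  1.6   2.4 119.3] rot [ 0.0034  0.0012 -0.0006]
```

play_rows(
  deltas=[
    [[0.001, 0, 0.04], [0.003, 0, 0], 0],
    [[0, -0.002, 0.04], [0, 0, 0], 0],
    [[0, 0, 0.018], [0, 0, 0], 0],
    [[0, 0, 0], [0, 0, 0], 0],
    [[0, 0, 0], [0, 0, 0], 0],
  ],
)

```text
time: 23.65
tool_pos: [452.2, 96.4, 28.5]
tcp_rot: [179.6, 0.0, 86.4]
ft_force: [-0.2, 0.2, 0.2]
finger_gap: 85.5
```

```bash
python3 -c "
from h import *
go(449.3,97,6)"
```

```text
t 23.65 pos [452.2  96.4  28.5] [179.6   0.   86.4] f [-0.2  0.2  0.2] gap 85.5 
 delta mm [ 0.4 -3.1 22.5] rot [ 0.0075  0.0002 -0.0025]
```

play_rows(
  deltas=[
    [[0.0005, -0.004, 0.013], [0.007, 0, 0], 0],
    [[0, 0, 0.009], [0, 0, 0], 0],
    [[0, 0, 0], [0, 0, 0], 0],
    [[0, 0, 0], [0, 0, 0], 0],
  ],
)

```text
time: 24.15
tool_pos: [450.2, 97.3, 7.2]
tcp_rot: [179.8, -0.0, 86.4]
ft_force: [-0.1, 0.4, 0.2]
finger_gap: 85.5
```

```bash
python3 -c "
from h import *
go(449.3,97,6)"
```

```text
t 24.15 pos [450.2  97.3   7.2] [179.8  -0.   86.4] f [-0.1  0.4  0.2] gap 85.5 
 delta mm [-0.4 -0.9  1.2] rot [ 0.0036 -0.0004 -0.0026]
```

play_rows(
  deltas=[
    [[0, -0.001, 0], [0.003, 0, 0], 0.3],
    [[0, 0, 0], [0, 0, 0], 1],
    [[0, 0, 0], [0, 0, 0], 1],
    [[0, 0, 0], [0, 0, 0], 1],
    [[0, 0, 0], [0, 0, 0], 1],
    [[0, 0, 0], [0, 0, 0], 1],
    [[0, 0, 0], [0, 0, 0], 1],
    [[0, 0, 0], [0, 0, 0], 1],
  ],
)

```text
time: 25.15
tool_pos: [449.8, 97.5, 8.1]
tcp_rot: [179.9, -0.0, 86.4]
ft_force: [-1.3, -0.4, 0.7]
finger_gap: 22.4
```

play_rows(
  deltas=[
    [[0, 0, -0.05], [0, 0, 0], 1],
    [[0, 0, -0.05], [0, 0, 0], 1],
    [[0, 0, 0], [0, 0, 0], 1],
  ],
)

```text
time: 25.52
tool_pos: [448.2, 97.3, 109.3]
tcp_rot: [-179.9, -0.0, 86.3]
ft_force: [0.4, 0.3, -1.4]
finger_gap: 22.8
```

```bash
python3 -c "
from h import *
go(621,147,110)"
```

```text
t 25.52 pos [448.2  97.3 109.3] [-179.9   -0.    86.3] f [ 0.4  0.3 -1.4] gap 22.8 
 delta mm [ 60.6 169.3  -1. ] rot [-0.0016 -0.0001 -0.0026]
```

play_rows(
  deltas=[
    [[0.014, 0.042, -0.004], [0, 0, 0], 1],
    [[0.014, 0.042, 0], [0, 0, 0], 1],
    [[0.014, 0.042, 0], [0, 0, 0], 1],
    [[0.014, 0.042, 0], [0, 0, 0], 1],
    [[0, 0, 0], [0, 0, 0], 1],
    [[0, 0, 0], [0, 0, 0], 1],
  ],
)

```text
time: 26.28
tool_pos: [618.0, 142.8, 101.0]
tcp_rot: [-179.1, 0.2, 86.3]
ft_force: [-0.4, 0.6, -0.4]
finger_gap: 22.8
```

```bash
python3 -c "
from h import *
go(621,147,40)"
```

```text
t 26.27 pos [618.  142.8 101. ] [-179.1    0.2   86.3] f [-0.4  0.6 -0.4] gap 22.8 
 delta mm [ 4.6  3.7 61. ] rot [-0.0151  0.0029 -0.0029]
```

play_rows(
  deltas=[
    [[0.005, 0.004, 0.03], [-0.014, 0.002, 0], 1],
    [[0, 0, 0.03], [0, 0, 0], 1],
    [[0, 0, 0], [0, 0, 0], 1],
    [[0, 0, 0], [0, 0, 0], 1],
  ],
)

```text
time: 26.78
tool_pos: [618.9, 146.7, 40.8]
tcp_rot: [-179.9, 0.1, 86.3]
ft_force: [0.4, 0.2, -1.1]
finger_gap: 22.3
```

```bash
python3 -c "
from h import *
go(621,147,17); snap('wrist','w8.png')"
```

```text
t 26.77 pos [618.9 146.7  40.8] [-1.799e+02  1.000e-01  8.630e+01] f [ 0.4  0.2 -1.1] gap 22.3 
 delta mm [ 0.4  2.1 23.8] rot [-0.0009  0.001  -0.0032]
```

View pics/w8.png

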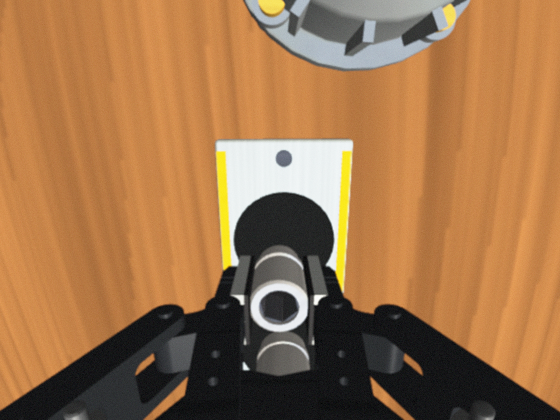

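The wrist view shows the 24 held at rim centre (279,307), and the upper edge of pad 1 at (284,192). The cover is clear.

```bash
python3 -c "
from h import *
s=r.sense()
for n,uv,z in [('sock',(279,307),71),('p1t',(284,192),8)]: print(n,ray('wrist',uv,z,s).round(1))"
```

```text
sock [618.4 146.2  71. ]
p1t [623.  176.4   8. ]
```

play_rows(
  deltas=[
    [[0.001, 0.001, 0.01], [0, 0, 0], 1],
    [[0, 0, 0.009], [0, 0, 0], 1],
    [[0, 0, 0], [0, 0, 0], 1],
    [[0, 0, 0], [0, 0, 0], 1],
  ],
)

```text
time: 27.32
tool_pos: [621.6, 147.8, 23.2]
tcp_rot: [179.8, 0.0, 86.3]
ft_force: [0.3, 0.5, -1.9]
finger_gap: 22.7
```

```bash
python3 -c "
from h import *
go(621,147.5,16)"
```

```text
t 27.32 pos [621.6 147.8  23.2] [179.8   0.   86.3] f [ 0.3  0.5 -1.9] gap 22.7 
 delta mm [-0.4 -0.6  7.2] rot [ 0.0027  0.0002 -0.0033]
```

play_rows(
  deltas=[
    [[0, -0.001, 0.004], [0.002, 0, 0], 1],
    [[0, 0, 0.003], [0, 0, 0], 1],
  ],
)

```text
time: 27.58
tool_pos: [621.0, 148.0, 16.3]
tcp_rot: [179.9, 0.0, 86.3]
ft_force: [-0.5, 0.6, 0.1]
finger_gap: 22.7
```

play_rows(
  deltas=[
    [[0, 0, 0.002], [0, 0, 0], 1],
    [[0, 0, 0.002], [0, 0, 0], 1],
  ],
)

```text
time: 27.82
tool_pos: [621.1, 148.0, 16.0]
tcp_rot: [180.0, 0.0, 86.3]
ft_force: [-12.2, -1.7, 19.1]
finger_gap: 22.6
```

Contact. Release, rise, and move back clear.

play_rows(
  deltas=[
    [[0, 0, 0], [0, 0, 0], 0.6],
    [[0, 0, 0], [0, 0, 0], 0],
    [[0, 0, 0], [0, 0, 0], 0],
    [[0, 0, -0.02], [0, 0, 0], 0],
    [[0, 0, -0.05], [0, 0, 0], 0],
    [[0, 0, -0.05], [0, 0, 0], 0],
    [[0, 0, -0.05], [0, 0, 0], 0],
    [[0, 0, 0], [0, 0, 0], 0],
  ],
)

```text
time: 28.82
tool_pos: [621.5, 148.2, 196.9]
tcp_rot: [179.8, -0.0, 86.3]
ft_force: [0.2, 0.7, 0.3]
finger_gap: 85.0
```

play_rows(
  deltas=[
    [[0, -0.05, 0], [0, 0, 0], 0],
    [[0, -0.05, 0], [0, 0, 0], 0],
    [[0, -0.05, 0], [0, 0, 0], 0],
    [[0, -0.05, 0], [0, 0, 0], 0],
    [[0, 0, 0], [0, 0, 0], 0],
    [[0, 0, 0], [0, 0, 0], 0],
  ],
)

```text
time: 29.58
tool_pos: [415.7, 160.9, 196.1]
tcp_rot: [179.8, -0.0, 86.3]
ft_force: [0.9, -0.2, 0.6]
finger_gap: 85.6
```

Run:
```python
from h import *
s,_=snap('top','top9.png'); snap('scene','s9.png'); go(0,0,0)
im=cv2.imread('pics/top9.png')[140:240,100:440]; a=cv2.resize(im,(800,235),interpolation=cv2.INTER_CUBIC)
b=cv2.resize(cv2.imread('pics/s9.png')[150:320,120:420],(640,363),interpolation=cv2.INTER_CUBIC)
o=np.zeros((598,800,3),np.uint8); o[:235]=a; o[235:,:640]=b; cv2.imwrite('pics/f.png',o)
```

```text
t 29.68 pos [416.  160.8 195.8] [179.8  -0.   86.3] f [ 0.6  0.2 -0.5] gap 85.3 
 delta mm [-187.6 -405.3  194.4] rot [ 0.0033 -0.0005 -0.004 ]
```

View pics/f.png

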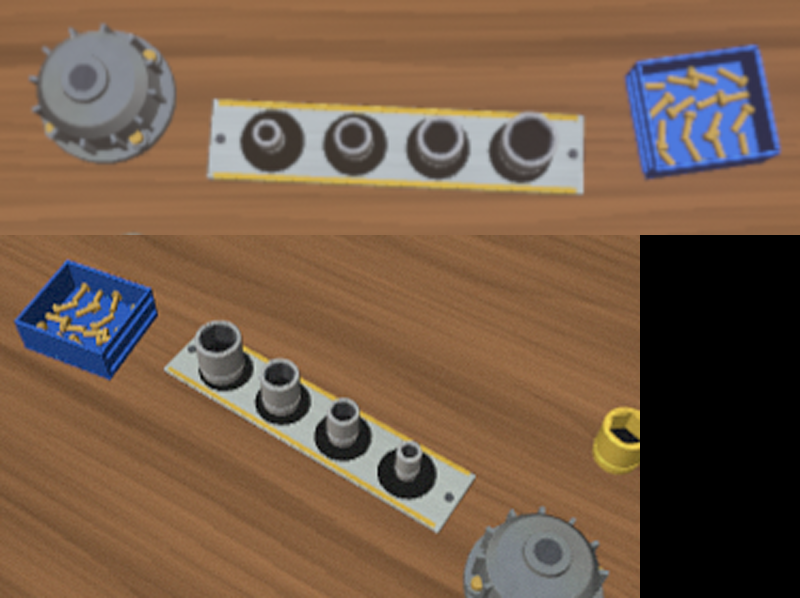

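All four sockets stand upright in the right order. In top-camera pixels the rim centres are 24 (213.5,195.7), 32 (250.4,198.2), 40 (287.8,198.2) and 48 (325.7,198.6). I'll check these against the pads and then hand in.

```bash
python3 -c "
from h import *
P=[(620.1,147.1),(615.5,72.5),(611.2,-2.1),(606.3,-76.9)]
ok=1
for p,uv,h in zip(P,[(213.5,195.7),(250.4,198.2),(287.8,198.2),(325.7,198.6)],[46,50,54,58]):
    e=ray('top',uv,h)[:2]-p; print(e.round(1)); ok&=np.hypot(*e)<9
if ok: r.hand_in(); print('handed in')"
```

```text
[ 0.5 -1.9]
[-2.2 -2.7]
[-0.1 -3.8]
[ 1.9 -5. ]
the job is handed in; nothing more can be done
handed in
```

All four sockets are standing upright on their pads in size order, with the 24 mm next to the motor cover and the 48 mm next to the blue screw tray. I handed the job in at about 30 s.

- **Placing:** I gripped each socket across the strip and lowered it until the wrist force showed it touching the pad. Then I released it and moved the arm clear.
- **Final centring check (top camera):** the sockets measured about 2, 3.5, 4 and 5 mm off their pad centres, smallest socket to largest, against the 12 mm limit. The wrist camera, looking just before each was set down, gave about 1–2 mm, so the two disagree by a few millimetres. Some of the top-camera figure is probably calibration and reading error.
- **Left alone:** in the last pictures the motor cover, screw tray and yellow look-alike appear where they were, though I did not measure them. The arm is clear of everything.

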